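# Seat the blue arm collar on its helping-hand stand

### The arm

A 6-joint arm with a two-finger parallel gripper is mounted at the origin on the work surface. World frame = base frame: x ahead of the robot, y to its left, z up, the work surface at z = 0. Lengths are in mm, angles in rad, forces in N, time in s.
With the tool pointing down it reaches from about 300 to 750 mm from the base axis. Payload 8.5 kg.
Tool frame: the origin (TCP) lies midway between the tips of the shut fingers; the grasp point (between the pads) lies 19 mm behind it; z points along the fingers, y is the direction in which the jaws open and shut (so a half turn about z gives the same grasp; the last joint's range is limited). The gripper opens to 88 mm and grips with 3 to 60 N. Pads are 18 mm wide; open, the fingers measure 123 mm over their backs; the gripper's body (75 mm by 187 mm) begins 45 mm behind the grasp point.
Start: joints at [-1.561, 0.381, 1.297, -0, 1.464, -0.215], TCP at [122.597, -536.144, 238.748] pointing down, gripper open.
Joint ranges: [-3.11, 3.11], [-0.89, 2.33], [0.22, 2.48], [-1.42, 4.56], [0.17, 2.85], [-2.88, 2.88]. Speed limits (rad/s): [2.39, 2.39, 3.14, 3.14, 3.14, 3.14].

### API

Orientations are given as a rotation vector (axis times angle).
In Python, from workcell import * gives the robot as it stands.
- The arm moves only by the tool play_rows, never from a script. Its arguments are lists of equal length, an entry for each row: "rotation": the turn, a rotation vector about the tool's x, y, z in rad, a list of three; "travel": the shift along the tool's x, y, z in m, a list of three; "grip": the opening, from 0 (shut) to 1 (fully open). A call has exactly 5 rows; each row shifts and turns the pose as measured when the row begins, along the tool's axes as they then stand; what a row does not reach is not made up. A row lasts 1/8 s, in which the tool goes at most 62.5 mm and 10.7 degrees, less where a joint would pass 70% of its speed; a pose out of reach is approached as far as the arm can. A call with a gripper value outside its range is refused whole. The fingers move at their own pace and stop on an object; the grip force is fixed at half the most. Time passes only in rows, so rows that do not move let the fingers close, or fill a call up. It gives the time, the measured TCP pose, the force and the opening at its end, in the units of the state.
- observe(): the state, without advancing time (a new reading comes with each control period).
- get_image(name): name is "side" or "top" or "wrist"; returns a dict with "frame" (480x640x3 uint8, red, green, blue), "depth" (480x640 float32, mm along the optical axis (not along the pixel's ray), 0 where there is no reading), "intrinsics" (3x3 intrinsics, pixels), "D" ([k1, k2, p1, p2, k3] as OpenCV has them; the pictures are not rectified), "extrinsics" (4x4, takes a point from world to camera coordinates). Camera axes: x right, y down, z forward; pixel columns grow to the right and rows downward; lengths in mm; the calibration is good to about 2 mm. A picture is of the moment at which its call begins.
- close_job(): hands the job in, once; it reports no verdict.
Trained networks look in the newest picture that a camera, given by its name, has taken for a name from the list of things; names that differ only in an ending like _2 or _b are one class to them, and where a whole thing is asked for, a point or a joint stands for the part that bears it (a point fixed in the world has none). Each returns a list of dicts, best first, with "confidence" (0 to 1); they miss things now and then, are a little off and sometimes report something else, mostly with a low value. They report only what shows in the picture. A call takes as long as a camera call. They do not tell look-alikes from the thing itself.
- find_in(camera, target): "position" ([column, row] in pixels, amid what is visible of it).
- landmark_of(camera, target): "position" ([column, row] in pixels: a listed point, or the origin of a listed thing).
The state is a dict: "time": time; "joints": joint angles; "qd": joint speeds; "effort": joint torques, N m; "position": TCP position; "tcp_rot": TCP orientation; "ft_force": force on the tool from outside, world axes, zero at the start; "wrist_torque": the same for the moment, N m; "grip_width": finger opening in mm.
Only numpy, scipy, OpenCV 4.12 (cv2) and the standard library are available. Lean on these libraries where they do the work, as an engineer would, in place of code of your own. Each camera call takes 0.05 s, during which the arm holds its last target. There are 200 camera calls.

### The job

On the soldering table, the blue clip-arm collar sits askew on its stand: its tab is resting on the end of the post instead of in the keyway. Turn the blue collar on its post until the tab drops into the keyway and the collar is fully home on the seat ring, then let go. Leave the orange collar where it is, raised and free to swing.

Things in the scene. Friction and masses are not known exactly. Their poses are not given: they have to be found in the camera images.
- blue_collar_center (a point): Centre of the loose blue collar (ring 46 mm outside, 33 mm bore, 44 mm tall, 0.25 kg): on its axis, half-way up. z up along the axis; x towards its inner tab and its clip arm. Grip from above the flat cheeks on its +y and -y sides: 52 mm across, 26 mm long, 36 mm tall. Starts 16 mm too high, level or leaning a few degrees, turned 35 to 80 degrees counter-clockwise from the keyway.
- blue_collar_tab (a point): Middle of the brass tab's underside, 13 mm from the collar's axis along its x and 12 mm above its centre; axes as the collar's. The tab is 6 mm wide, 10 mm tall, reaches in to 10 mm from the axis and rests on the post's flat end at the start. On the same side a thin clip arm sticks out 98 mm from the axis, 8 mm above the collar's centre.
- blue_stand_seat (a point): Fixed stand: the post's axis at the top of the 44 mm seat ring, 22 mm above the table (grey base 130 x 85 mm, 12 mm thick). z up; x towards the keyway and the red line on the base. Steel post 30 mm thick, 50 mm tall from here; keyway 12 mm wide, full length, open on top: the tab fits within 12 degrees. Collar home: its underside on the ring, centre 22 mm above here, x along this x.
- orange_collar_center (a point): Centre of an orange collar, otherwise like the blue one, loose on a second stand like the first, raised 16 mm above its seat with its tab on the post's end; axes as for the blue one. It must stay as it is.
There are look-alikes about, which are no part of the job. Leave any yellow look-alike of the part that bears blue_stand_seat alone. Of the things shaped like the part that bears blue_collar_center, the blue one is meant.

How it is judged (in metres and radians):
At the end, for the whole second after the job is handed in: The blue collar is down on its seat ring (centre within 6 mm of 22 mm above the seat point and within 8 mm of the post's axis), its tab in the keyway (x axes within 23 degrees) and upright within 8.6 degrees; the orange collar's centre is within 10 mm of where it started (z of blue_collar_center in the frame of blue_stand_seat between 0.016 and 0.028 m and horizontal distance between blue_collar_center and blue_stand_seat below 0.008 m and angle between the x axis of blue_collar_center and the x axis of blue_stand_seat, either way round below 0.4 rad and angle between blue_collar_center's own z axis and vertical below 0.15 rad and distance of orange_collar_center from where it was at the start of the episode below 0.01 m); the robot touches nothing.
It fails at once if the orange collar is lifted, dropped or shoved by more than 10 mm (distance of orange_collar_center from where it was at the start of the episode above 0.01 m).
It also fails if it takes over 40 s, if anything falls off the work surface, if the arm or the gripper's body presses on something with over 40 N, if the wrist force passes 120 N, or if a joint passes its speed limit or range.

## Working session

There is one attempt and no reset: what is moved stays moved. The work goes in short steps, Python scripts to look and compute and a tool call to move; the robot and the scene stay as the last step left them, time stands still between calls to the robot, and variables do not carry over. Pictures are saved under pics/ and viewed, about 8 in all and at most 12, crops included, and the job is handed in when it is done.

Besides the shell and the picture viewer there is one more tool, called after "Emit:" as name(argument=value, ...), one argument or row to a line, values as JSON. play_rows: Moves the arm, as the interface text tells. Its arguments: {"type":"object","properties":{"rotation":{"type":"array"},"travel":{"type":"array"},"grip":{"type":"array"}},"required":["rotation","travel","grip"]}

```bash
mkdir -p pics; cat > h.py <<'E'
from workcell import *
import numpy as np, cv2
def ray(im,px):
    K=np.array(im["intrinsics"],float);D=np.array(im["D"],float)
    p=cv2.undistortPoints(np.array([[px]],float),K,D)[0,0]
    return np.array([p[0],p[1],1.])
def at_depth(im,px,d=None,r=2):
    c,q=int(round(px[0])),int(round(px[1]))
    if d is None:
        w=im["depth"][max(q-r,0):q+r+1,max(c-r,0):c+r+1];w=w[w>0];d=np.median(w) if w.size else np.nan
    E=np.array(im["extrinsics"]);X=ray(im,px)*d
    return E[:3,:3].T@(X-E[:3,3])
def at_z(im,px,z):
    E=np.array(im["extrinsics"]);R=E[:3,:3];o=-R.T@E[:3,3];v=R.T@ray(im,px)
    return o+v*(z-o[2])/v[2]
def save(im,n,crop=None,s=1):
    f=im["frame"][:,:,::-1]
    if crop: f=f[crop[1]:crop[3],crop[0]:crop[2]]
    cv2.imwrite("pics/"+n,cv2.resize(f,None,fx=s,fy=s,interpolation=cv2.INTER_CUBIC))
E
python3 - <<'E'
from h import *
np.set_printoptions(precision=1,suppress=True)
print(observe())
for cam in("top","side"):
    im=get_image(cam);save(im,cam+"0.png")
    for t in("blue_collar_center","blue_collar_tab","blue_stand_seat","orange_collar_center"):
        for d in landmark_of(cam,t): print(cam,t,np.array(d["position"]),round(d["confidence"],2),at_depth(im,d["position"]))
E
```

```text
{'time': 0.0, 'joints': array([-1.6,  0.4,  1.3,  0. ,  1.5, -0.2]), 'qd': array([ 0., -0., -0.,  0.,  0., -0.]), 'effort': array([  0. , -43.8, -22.5,   0.1,   0. ,  -0. ]), 'position': array([ 122.6, -535.9,  238.2]), 'tcp_rot': array([-3.1, -0.4, -0. ]), 'ft_force': array([ 0.1, -0.8, -0.1]), 'wrist_torque': array([-0., -0., -0.]), 'grip_width': 88.40336876949439}
top blue_collar_center [423.8 363.4] 0.88 [ 278.  -292.8    0.2]
top blue_collar_tab [377.  235.3] 0.92 [ 554.6 -183.5   82.1]
top blue_stand_seat [390.2 317.2] 0.7 [ 381.  -209.1   72.4]
top blue_stand_seat [379.4 233.1] 0.66 [ 561.2 -190.    72.1]
top blue_stand_seat [398.6 155.5] 0.62 [ 743.1 -240.2   55. ]
top orange_collar_center [219.  240.4] 0.73 [546.5 157.8  72. ]
side blue_collar_center [436.4 200.9] 0.65 [ 278.  -267.2   40.1]
side blue_collar_center [297.8 203.1] 0.62 [ 563.  -173.7   72.2]
side blue_collar_tab [305.6 198.9] 0.96 [ 548.3 -181.1   78.2]
side blue_collar_tab [437.9 202.1] 0.66 [ 274.6 -265.9   38.1]
side blue_stand_seat [300.6 221.8] 0.96 [ 560.  -182.2   24.8]
side blue_stand_seat [217.5 205.4] 0.93 [ 747.4 -228.7   30.4]
side blue_stand_seat [385.8 218. ] 0.62 [ 387.8 -197.7   32.7]
side orange_collar_center [280.6 326.1] 0.95 [537.2 179.2  83.1]
```

View pics/top0.png

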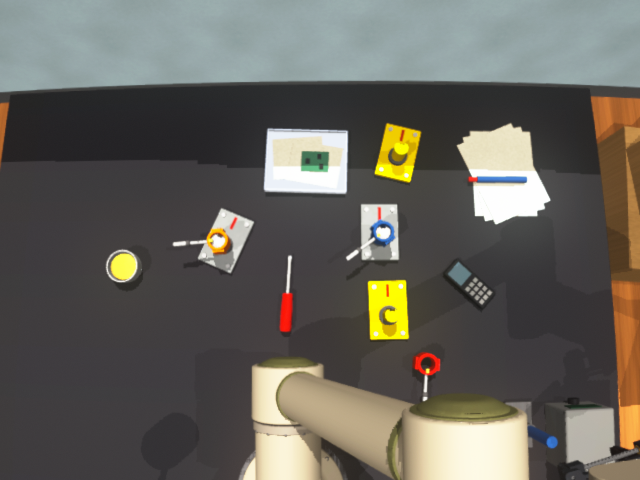

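View pics/side0.png

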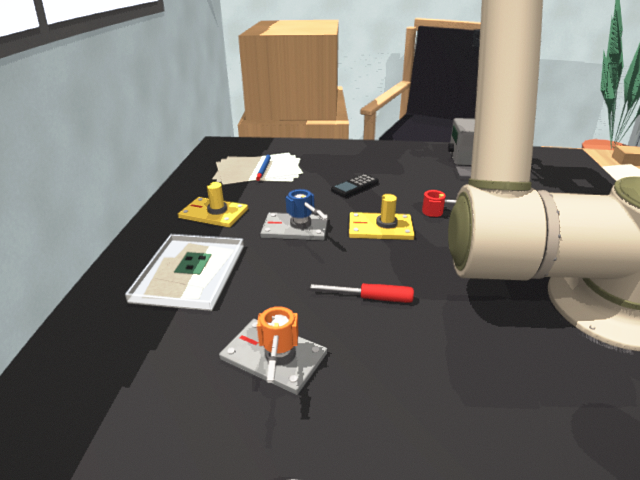

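```bash
python3 - <<'E'
from h import *
im=get_image("top");save(im,"topc.png",(310,170,450,280),5.5)
E
```

```text
(no output)
```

View pics/topc.png

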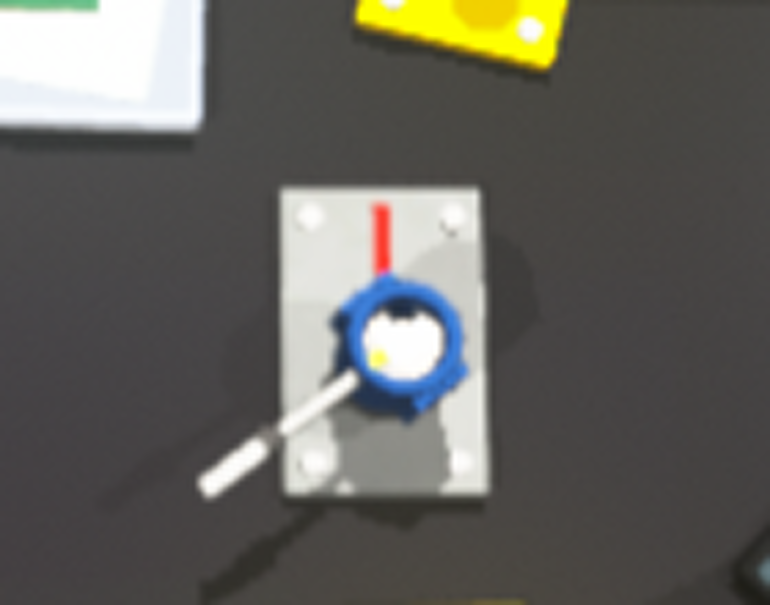

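The blue collar at (383,233) sits on the grey stand with the red line up (+x), so this is the target. Not part of the job:
- yellow stands at (398,153) and (388,310)
- red collar at (428,363)
- orange collar at (218,240)

The clip arm points down-left in the picture, to about (347,259). That looks like more than 80° from the red line, so I'll measure it in 3D.

```bash
python3 - <<'E'
from h import *
from scipy.spatial.transform import Rotation as Ro
np.set_printoptions(precision=1,suppress=True)
print(Ro.from_rotvec(observe()["tcp_rot"]).as_matrix())
im=get_image("top");f=im["frame"].astype(int);hsv=cv2.cvtColor(im["frame"],cv2.COLOR_RGB2HSV)
E=im["extrinsics"];print("cam",-E[:3,:3].T@E[:3,3])
P={}
for r in range(190,275):
  for c in range(335,410):
    P[(c,r)]=at_depth(im,(c,r),r=0)
pk=np.array(list(P));pp=np.array([P[tuple(k)] for k in pk]);H=np.array([hsv[r,c] for c,r in pk])
blue=(H[:,0]>100)&(H[:,0]<130)&(H[:,1]>120)
top=blue&(pp[:,2]>76);q=pp[top];print("top ring n",top.sum(),q[:,:2].min(0),q[:,:2].max(0),cv2.minEnclosingCircle(q[:,:2].astype(np.float32)),q[:,2].mean())
A=np.c_[q[:,:2]-q[:,:2].mean(0),np.ones(len(q))];print("plane",np.linalg.lstsq(A,q[:,2],rcond=None)[0]*[100,100,1],"(x100 slope)")
arm=(~blue)&(pp[:,2]>50)&(pk[:,0]<372)
a=pp[arm];m=a.mean(0);v=np.linalg.svd(a-m)[2][0];v*=np.sign(v[1]);print("arm n",arm.sum(),a[np.argmax(a[:,1])],"dir deg",np.degrees(np.arctan2(v[1],v[0])),"tilt",np.degrees(np.arcsin(v[2])))
post=(~blue)&(H[:,1]<60)&(H[:,2]>200)&(np.abs(pk[:,0]-383)<9)&(np.abs(pk[:,1]-233)<9);print("post",post.sum(),pp[post].mean(0))
red=((H[:,0]<8)|(H[:,0]>172))&(H[:,1]>150)
for k in pk[red][[0,-1]]: print("red",k,at_z(im,k,12))
for px in [(310+283/5.5,170+188/5.5),(310+480/5.5,170+188/5.5),(310+284/5.5,170+494/5.5),(310+488/5.5,170+492/5.5)]: print("corner",at_z(im,px,12))
s=get_image("side");save(s,"sidec.png",(250,170,340,250),8)
E
```

```text
[[ 1.   0.2  0. ]
 [ 0.2 -1.   0. ]
 [ 0.  -0.  -1. ]]
cam [ 374.6  -66.5 1085.1]
top ring n 196 [ 536.2 -220.5] [ 589.  -173.4] ((562.3836059570312, -196.9878387451172), 26.851476669311523) 80.88328711700878
plane [-2.1  3.7 80.9] (x100 slope)
arm n 124 [ 507.1 -117.1   72.5] dir deg 136.24272794347377 tilt 9.501321342702088
post 125 [ 563.1 -197.9   71. ]
red [378 208] [ 631.2 -195.5   12. ]
red [380 218] [ 607.6 -199.5   12. ]
corner [ 640.4 -157.4   12. ]
corner [ 640.2 -240.4   12. ]
corner [ 510.8 -155.6   12. ]
corner [ 511.3 -240.    12. ]
```

View pics/sidec.png

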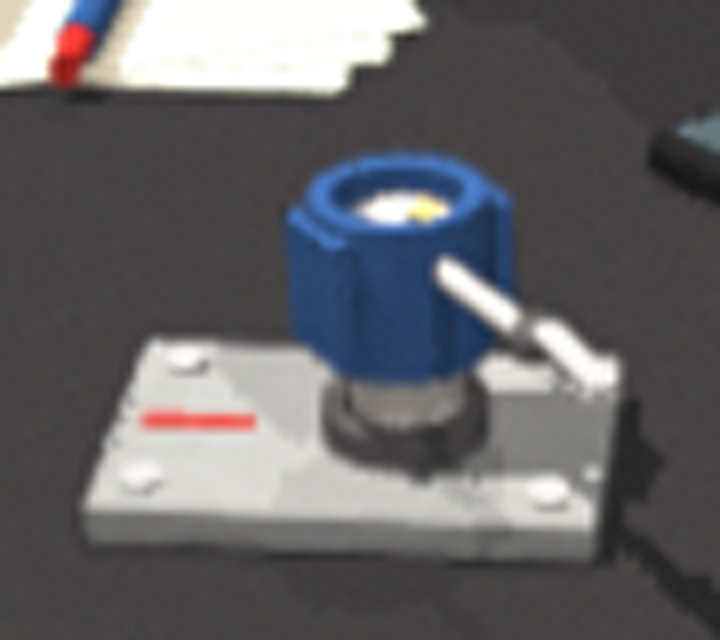

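The arm tip is 98 mm from the axis, as specified, at about 125° counter-clockwise from the red line. That disagrees with the stated 35–80°. The stand's x is +x, so I'll look closer with the wrist camera before gripping.

Emit:
play_rows(
  rotation=[
    [0,0,0],
    [0,0,0],
    [0,0,0],
    [0,0,0],
    [0,0,0],
  ],
  travel=[
    [0.05,-0.023,0],
    [0.05,-0.023,0],
    [0.05,-0.023,0],
    [0.05,-0.023,0],
    [0.05,-0.023,0],
  ],
  grip=[1,1,1,1,1],
)

```text
time: 1.27
position: [344.5, -366.2, 238.4]
tcp_rot: [3.122, 0.341, 0.001]
ft_force: [-0.0, -0.1, 0.4]
grip_width: 88.2
```

Emit:
play_rows(
  rotation=[
    [0,0,0],
    [0,0,0],
    [0,0,0],
    [0,0,0],
    [0,0,0],
  ],
  travel=[
    [0.05,-0.023,0],
    [0.05,-0.023,0],
    [0.05,-0.023,0],
    [0.05,-0.023,0],
    [0.05,-0.023,0],
  ],
  grip=[1,1,1,1,1],
)

```text
time: 1.9
position: [570.6, -193.3, 239.1]
tcp_rot: [3.12, 0.341, 0.002]
ft_force: [0.0, -0.5, 0.7]
grip_width: 88.2
```

Emit:
play_rows(
  rotation=[
    [0,0,-0.18],
    [0,0,-0.18],
    [0,0,-0.18],
    [0,0,-0.18],
    [0,0,-0.18],
  ],
  travel=[
    [0,0,0],
    [0,0,0],
    [0,0,0],
    [0,0,0],
    [0,0,0],
  ],
  grip=[1,1,1,1,1],
)

```text
time: 2.52
position: [573.5, -189.5, 237.9]
tcp_rot: [2.633, 1.71, -0.0]
ft_force: [-0.0, 0.3, -0.2]
grip_width: 88.3
```

Emit:
play_rows(
  rotation=[
    [0,0,-0.18],
    [0,0,-0.18],
    [0,0,-0.18],
    [0,0,-0.18],
    [0,0,-0.18],
  ],
  travel=[
    [0,0,0],
    [0,0,0],
    [0,0,0],
    [0,0,0],
    [0,0,0],
  ],
  grip=[1,1,1,1,1],
)

```text
time: 3.15
position: [573.5, -189.4, 237.7]
tcp_rot: [1.586, 2.71, -0.002]
ft_force: [0.4, -0.2, -0.1]
grip_width: 88.0
```

```bash
cat > st.py <<'E'
from h import *
from scipy.spatial.transform import Rotation as Ro
np.set_printoptions(precision=2,suppress=True)
def st():
    o=observe();R=Ro.from_rotvec(o["tcp_rot"]).as_matrix()
    print("t",round(o["time"],2),"p",o["position"],"yaw_y",round(np.degrees(np.arctan2(R[1,1],R[0,1])),1),"z",R[:,2],"F",o["ft_force"],"T",o["wrist_torque"],"g",round(o["grip_width"],1),"j",o["joints"])
    return o,R
E
python3 - <<'E'
from st import *
o,R=st()
d=np.array([562.5,-198,o["position"][2]])-o["position"];print("tool delta",R.T@d)
im=get_image("wrist");save(im,"w1.png")
for t in("blue_collar_center","blue_collar_tab","blue_stand_seat"):
    for l in landmark_of("wrist",t): print(t,l["position"],round(l["confidence"],2),at_z(im,l["position"],{"blue_collar_center":60,"blue_collar_tab":72,"blue_stand_seat":22}[t]))
E
```

```text
t 3.15 p [ 573.46 -189.43  237.68] yaw_y 29.3 z [ 0. -0. -1.] F [ 0.45 -0.19 -0.08] T [ 0.01 -0.06  0.04] g 88.0 j [-0.51  0.48  1.14 -0.    1.52 -1.03]
tool delta [ -2.11 -13.75   0.01]
blue_collar_center [306.9, 214.9] 0.86 [ 562.44 -198.19   60.  ]
blue_collar_tab [307.1, 203.2] 0.69 [ 557.32 -187.46   72.  ]
blue_stand_seat [310.5, 204.6] 0.96 [ 563.47 -196.59   22.  ]
blue_stand_seat [458.3, 342.2] 0.7 [ 756.02 -245.94   22.  ]
blue_stand_seat [117.4, 122.3] 0.69 [ 387.54 -214.43   22.  ]
```

View pics/w1.png

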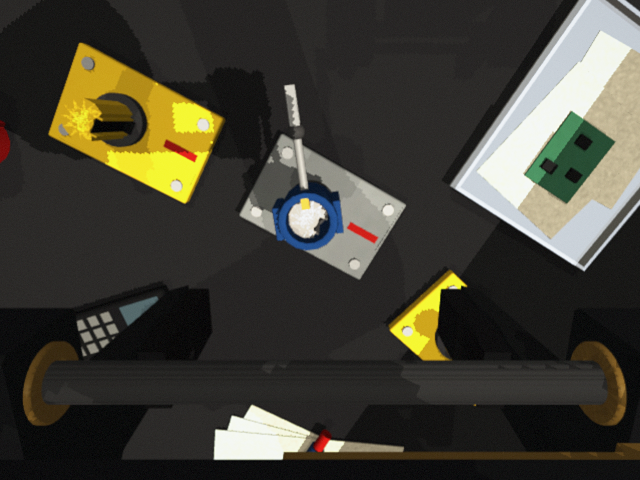

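The wrist view confirms it. The tab is at (305,203) and the keyway notch at (322,227), towards the red line at (365,233). The collar has to turn about 125° clockwise. I'll centre, align the jaws and descend.

Emit:
play_rows(
  rotation=[
    [0,0,0],
    [0,0,-0.1],
    [0,0,0],
    [0,0,0],
    [0,0,0],
  ],
  travel=[
    [-0.002,-0.0138,0],
    [0,0,0],
    [0,0,0.04],
    [0,0,0.04],
    [0,0,0],
  ],
  grip=[1,1,1,1,1],
)

```text
time: 3.98
position: [559.7, -200.7, 157.0]
tcp_rot: [1.475, 2.77, -0.003]
ft_force: [-0.3, 1.4, 0.6]
grip_width: 87.5
```

```bash
python3 - <<'E'
from st import *
o,R=st()
im=get_image("wrist");save(im,"w2.png")
d=np.array([562.5,-198,o["position"][2]])-o["position"];print("tool delta",R.T@d)
for t in("blue_collar_center","blue_collar_tab","blue_stand_seat"):
    for l in landmark_of("wrist",t)[:2]: print(t,l["position"],round(l["confidence"],2),at_z(im,l["position"],{"blue_collar_center":60,"blue_collar_tab":72,"blue_stand_seat":22}[t]))
E
```

```text
t 3.98 p [ 559.68 -200.74  157.04] yaw_y 33.9 z [ 0. -0. -1.] F [-0.26  1.41  0.64] T [-0.07 -0.12 -0.08] g 87.5 j [-0.54  0.52  1.3  -0.    1.31 -1.13]
tool delta [ 0.7   3.86 -0.  ]
blue_collar_center [332.0, 238.1] 0.72 [ 563.11 -197.21   60.  ]
blue_collar_tab [334.3, 223.5] 0.8 [ 557.18 -186.51   72.  ]
blue_stand_seat [498.8, 400.2] 0.64 [ 755.84 -242.82   22.  ]
blue_stand_seat [90.6, 97.4] 0.62 [ 387.57 -214.59   22.  ]
```

View pics/w2.png

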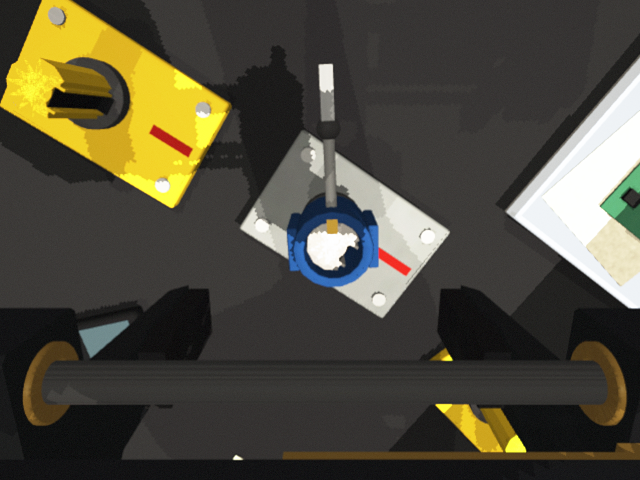

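Emit:
play_rows(
  rotation=[
    [0,0,-0.03],
    [0,0,0],
    [0,0,0],
    [0,0,0],
    [0,0,0],
  ],
  travel=[
    [0.0007,0.004,0],
    [0,0,0.04],
    [0,0,0.04],
    [0,0,0.03],
    [0,0,0],
  ],
  grip=[1,1,1,1,1],
)

```text
time: 4.8
position: [569.6, -200.1, 54.1]
tcp_rot: [1.413, 2.78, -0.005]
ft_force: [0.5, 0.4, 0.6]
grip_width: 88.0
```

```bash
python3 - <<'E'
from st import *
o,R=st();print(R.T@(np.array([562.7,-198,47])-o["position"]))
E
```

```text
t 4.8 p [ 569.6  -200.14   54.07] yaw_y 36.1 z [ 0.02 -0.01 -1.  ] F [0.47 0.43 0.56] T [ 0.04 -0.1   0.03] g 88.0 j [-0.53  0.65  1.41 -0.    1.06 -1.16]
[ 5.95 -4.37  6.91]
```

Emit:
play_rows(
  rotation=[
    [0,0,0],
    [0,0,0],
    [0,0,0],
    [0,0,0],
    [0,0,0],
  ],
  travel=[
    [0.006,-0.0044,0.006],
    [0,0,0],
    [0,0,0],
    [0,0,0],
    [0,0,0],
  ],
  grip=[1,1,1,1,1],
)

```text
time: 5.42
position: [564.2, -198.7, 52.5]
tcp_rot: [1.408, 2.774, -0.006]
ft_force: [-0.1, -0.5, -1.2]
grip_width: 87.7
```

```bash
python3 - <<'E'
from st import *
o,R=st();print(R.T@(np.array([562.7,-198,47])-o["position"]));print("levelling rotvec",np.cross([0,0,1],R.T@[0,0,-1.]))
E
```

```text
t 5.42 p [ 564.19 -198.72   52.47] yaw_y 36.2 z [ 0.03 -0.02 -1.  ] F [-0.1  -0.51 -1.2 ] T [-0.02 -0.16  0.01] g 87.7 j [-0.54  0.64  1.43 -0.    1.04 -1.17]
[ 1.62 -0.84  5.42]
levelling rotvec [ 0.01  0.03 -0.  ]
```

Emit:
play_rows(
  rotation=[
    [0.01,0.03,0],
    [0,0,0],
    [0,0,0],
    [0,0,0],
    [0,0,0],
  ],
  travel=[
    [0.001,-0.001,0.005],
    [0,0,0],
    [0,0,0],
    [0,0,0],
    [0,0,0],
  ],
  grip=[1,1,1,1,1],
)

```text
time: 6.05
position: [562.9, -198.6, 46.9]
tcp_rot: [-1.421, -2.799, -0.002]
ft_force: [0.6, -0.1, -0.1]
grip_width: 88.1
```

```bash
python3 - <<'E'
from st import *
o,R=st();print(R.T@(np.array([562.7,-198,47])-o["position"]));print("levelling rotvec",np.cross([0,0,1],R.T@[0,0,-1.]))
E
```

```text
t 6.05 p [ 562.91 -198.64   46.91] yaw_y 36.2 z [-0.  0. -1.] F [ 0.58 -0.05 -0.14] T [-0.   -0.18 -0.02] g 88.1 j [-0.54  0.66  1.42  0.    1.07 -1.17]
[ 0.64  0.2  -0.09]
levelling rotvec [ 0. -0.  0.]
```

Centred and level. Closing now.

Emit:
play_rows(
  rotation=[
    [0,0,0],
    [0,0,0],
    [0,0,0],
    [0,0,0],
    [0,0,0],
  ],
  travel=[
    [0,0,0],
    [0,0,0],
    [0,0,0],
    [0,0,0],
    [0,0,0],
  ],
  grip=[0.5,0.5,0.5,0.5,0.5],
)

```text
time: 6.68
position: [563.0, -198.7, 47.0]
tcp_rot: [-1.421, -2.8, -0.002]
ft_force: [-0.9, -0.0, -0.6]
grip_width: 51.8
```

```bash
python3 - <<'E'
from st import *
st()
E
```

```text
t 6.67 p [ 562.99 -198.68   47.03] yaw_y 36.2 z [-0.  0. -1.] F [-0.95 -0.04 -0.58] T [-0.06 -0.07  0.03] g 51.8 j [-0.54  0.66  1.42  0.    1.07 -1.17]
```

Emit:
play_rows(
  rotation=[
    [0,0,0.15],
    [0,0,0.15],
    [0,0,0.15],
    [0,0,0.15],
    [0,0,0],
  ],
  travel=[
    [0,0,0],
    [0,0,0],
    [0,0,0],
    [0,0,0],
    [0,0,0],
  ],
  grip=[0.3,0.3,0.3,0.3,0.3],
)

```text
time: 7.3
position: [562.4, -198.8, 47.0]
tcp_rot: [-2.203, -2.235, 0.0]
ft_force: [1.4, -0.0, -0.9]
grip_width: 51.9
```

```bash
python3 - <<'E'
from st import *
o,R=st();print(R.T@(np.array([562.9,-198.3,47])-o["position"]));print("levelling rotvec",np.cross([0,0,1],R.T@[0,0,-1.]))
E
```

```text
t 7.3 p [ 562.42 -198.77   47.  ] yaw_y 0.8 z [-0.  0. -1.] F [ 1.42 -0.01 -0.93] T [ 0.   -0.19 -0.05] g 51.9 j [-0.54  0.66  1.42  0.    1.07 -0.55]
[ 0.46  0.49 -0.  ]
levelling rotvec [-0. -0.  0.]
```

Emit:
play_rows(
  rotation=[
    [0,0,0.17],
    [0,0,0.17],
    [0,0,0.17],
    [0,0,0.17],
    [0,0,0.17],
  ],
  travel=[
    [0.0005,0.0005,0],
    [0,0,0],
    [0,0,0],
    [0,0,0],
    [0,0,0],
  ],
  grip=[0.3,0.3,0.3,0.3,0.3],
)

```text
time: 7.92
position: [561.7, -197.6, 47.0]
tcp_rot: [-2.931, -1.116, 0.006]
ft_force: [-0.1, 0.6, 0.1]
grip_width: 51.5
```

Emit:
play_rows(
  rotation=[
    [0,0,0.15],
    [0,0,0.15],
    [0,0,0.15],
    [0,0,0.1],
    [0,0,0],
  ],
  travel=[
    [0,0,0],
    [0,0,0],
    [0,0,0],
    [0,0,0],
    [0,0,0],
  ],
  grip=[0.3,0.3,0.3,0.3,0.3],
)

```text
time: 8.55
position: [561.5, -196.7, 46.4]
tcp_rot: [-3.124, -0.277, 0.009]
ft_force: [1.4, -1.9, -3.3]
grip_width: 51.9
```

```bash
python3 - <<'E'
from st import *
o,R=st();print(R.T@(np.array([562.9,-198.3,47])-o["position"]));print("levelling rotvec",np.cross([0,0,1],R.T@[0,0,-1.]))
im=get_image("top");save(im,"top2.png",(300,160,480,295),4.4)
im=get_image("wrist");save(im,"w3.png")
E
```

```text
t 8.55 p [ 561.51 -196.71   46.43] yaw_y -79.9 z [-0.01  0.01 -1.  ] F [ 1.36 -1.94 -3.31] T [-0.23 -0.05  0.01] g 51.9 j [-0.54  0.66  1.42  0.    1.08  0.86]
[ 1.08  1.81 -0.59]
levelling rotvec [-0.01  0.01  0.  ]
```

View pics/w3.png

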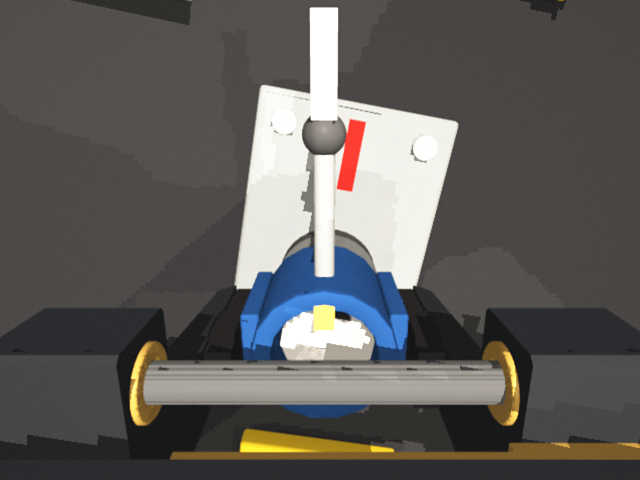

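The collar is turning with the jaws. The tab at (323,317) is about 10° short of the keyway, whose edge shows at (343,315). I'll turn the rest and re-centre, then ease down.

Emit:
play_rows(
  rotation=[
    [-0.01,0.01,0.09],
    [0,0,0.08],
    [0,0,0],
    [0,0,0],
    [0,0,0],
  ],
  travel=[
    [0.001,0.0015,0],
    [0,0,0],
    [0,0,0],
    [0,0,0.002],
    [0,0,0.002],
  ],
  grip=[0.3,0.3,0.3,0.3,0.3],
)

```text
time: 9.28
position: [562.0, -197.4, 41.2]
tcp_rot: [3.14, 0.025, 0.004]
ft_force: [0.5, -0.1, -3.9]
grip_width: 51.9
```

```bash
python3 - <<'E'
from st import *
o,R=st();print(R.T@(np.array([562.9,-198.3,47])-o["position"]));print("levelling rotvec",np.cross([0,0,1],R.T@[0,0,-1.]))
E
```

```text
t 9.28 p [ 562.02 -197.42   41.2 ] yaw_y -89.1 z [ 0. -0. -1.] F [ 0.45 -0.13 -3.89] T [-0.02  0.01 -0.03] g 51.9 j [-0.54  0.66  1.43 -0.    1.05  1.02]
[ 0.88  0.9  -5.8 ]
levelling rotvec [ 0. -0.  0.]
```

It is lower without any resistance, so the tab is in the keyway. Continuing down.

Emit:
play_rows(
  rotation=[
    [0,0,0],
    [0,0,0],
    [0,0,0],
    [0,0,0],
    [0,0,0],
  ],
  travel=[
    [0,0,0.003],
    [0,0,0.003],
    [0,0,0.002],
    [0,0,0.001],
    [0,0,0],
  ],
  grip=[0.3,0.3,0.3,0.3,0.3],
)

```text
time: 9.9
position: [562.1, -197.4, 32.4]
tcp_rot: [3.14, 0.027, 0.004]
ft_force: [-0.1, 0.8, -1.0]
grip_width: 51.5
```

```bash
python3 - <<'E'
from st import *
o,R=st();print("levelling rotvec",np.cross([0,0,1],R.T@[0,0,-1.]))
E
```

```text
t 9.9 p [ 562.06 -197.41   32.36] yaw_y -89.0 z [ 0. -0. -1.] F [-0.12  0.8  -1.03] T [0.02 0.17 0.01] g 51.5 j [-0.54  0.67  1.44 -0.    1.03  1.02]
levelling rotvec [ 0. -0.  0.]
```

Emit:
play_rows(
  rotation=[
    [0,0,0],
    [0,0,0],
    [0,0,0],
    [0,0,0],
    [0,0,0],
  ],
  travel=[
    [0,0,0.001],
    [0,0,0],
    [0,0,0],
    [0,0,0],
    [0,0,0],
  ],
  grip=[0.3,1,1,1,1],
)

```text
time: 10.52
position: [562.9, -197.8, 32.3]
tcp_rot: [3.138, 0.027, 0.008]
ft_force: [-0.0, -0.9, -0.5]
grip_width: 87.7
```

Emit:
play_rows(
  rotation=[
    [0,0,0],
    [0,0,0],
    [0,0,0],
    [0,0,0],
    [0,0,0],
  ],
  travel=[
    [0,0,-0.03],
    [0,0,-0.03],
    [0,0,-0.04],
    [0,0,-0.04],
    [0,0,0],
  ],
  grip=[1,1,1,1,1],
)

```text
time: 11.15
position: [562.0, -197.4, 175.8]
tcp_rot: [3.139, 0.027, 0.006]
ft_force: [-0.3, 0.2, -0.1]
grip_width: 88.1
```

```bash
python3 - <<'E'
from st import *
st()
im=get_image("wrist");save(im,"w4.png")
hsv=cv2.cvtColor(im["frame"],cv2.COLOR_RGB2HSV)
m=(hsv[...,0]>100)&(hsv[...,0]<130)&(hsv[...,1]>120)&(im["depth"]>0)
E=im["extrinsics"]
q=[]
for r,c in np.argwhere(m):
    p=at_depth(im,(c,r),r=0)
    if np.hypot(p[0]-562,p[1]+198)<32: q.append(p)
q=np.array(q);zz=np.percentile(q[:,2],[50,90,98]);print("blue z pct",zz)
t=q[q[:,2]>zz[2]-5];print(len(t),t.mean(0),cv2.minEnclosingCircle(t[:,:2].astype(np.float32)))
print("slope",np.linalg.lstsq(np.c_[t[:,:2]-t[:,:2].mean(0),np.ones(len(t))],t[:,2],rcond=None)[0])
for n in("top","side"):
  i=get_image(n)
  for l in landmark_of(n,"orange_collar_center"): print(n,"orange",l["position"])
E
```

```text
t 11.15 p [ 561.99 -197.41  175.78] yaw_y -89.0 z [ 0. -0. -1.] F [-0.25  0.17 -0.13] T [-0.01 -0.    0.01] g 88.1 j [-0.54  0.51  1.27 -0.    1.36  1.02]
blue z pct [65.93 67.29 67.92]
1786 [ 566.69 -197.76   66.23] ((564.3473510742188, -197.2930908203125), 27.22704315185547)
slope [-0.    0.   66.23]
top orange [217.4, 241.3]
side orange [273.1, 328.4]
```

View pics/w4.png

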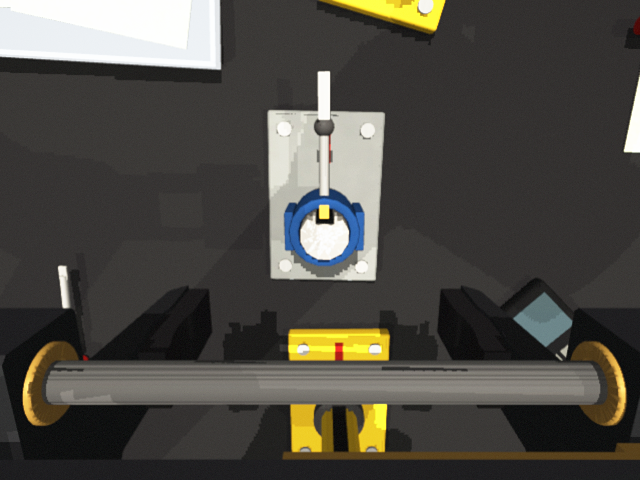

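The tab is now in the keyway at (324,212). The rim is level at z = 66 mm, which is the home height, and the arm lies over the red line. One last check: the side landmark for the orange collar moved 7 px, so I'll compare pixels before handing in.

```bash
python3 - <<'E'
from st import *
for n,(a,b,c,d) in {"side":(210,295,340,400),"top":(165,200,260,280)}.items():
    f=get_image(n)["frame"][:,:,::-1];g=cv2.imread(f"pics/{n}0.png")
    df=cv2.absdiff(f,g)[b:d,a:c].max(2);print(n,"mean diff",df.mean(),"px>60:",(df>60).sum())
    print(cv2.phaseCorrelate(np.float64(cv2.cvtColor(g[b:d,a:c].copy(),6)),np.float64(cv2.cvtColor(f[b:d,a:c].copy(),6))))
st(); close_job()
E
```

```text
side mean diff 15.035824175824176 px>60: 0
((0.5073278854207075, -0.05759372074069802), 0.9786141534939125)
top mean diff 15.031973684210527 px>60: 72
((0.03949760703946481, -0.04678936577844439), 0.940445874309504)
t 11.5 p [ 560.74 -196.79  171.77] yaw_y -89.0 z [-0.  0. -1.] F [-0.94 -0.26 -0.4 ] T [ 0.02 -0.    0.02] g 87.7 j [-0.54  0.51  1.28 -0.    1.36  1.02]
the job is handed in; nothing more can be done
```

The blue collar is home on its seat ring with its tab in the keyway, and I handed the job in at 11.5 s. I gripped it by the cheeks, turned it about 125° clockwise, lowered it 14–15 mm with almost no load, and let go. The gripper then pulled up clear and touched nothing.

**Last checks on the blue collar:** its rim was level at z of about 66 mm, which is the home height. It was centred on the post to within 2–4 mm as measured. The tab showed inside the keyway and the clip arm lay over the red line, about 1° off by the jaw direction.

**Orange collar:** the arm never went near it. The network's side-camera point for it moved about 7 px. A direct picture comparison showed a shift of about 0.5 px or less in both views, so I put the 7 px down to network noise. The top view did have 72 strongly changed pixels in that area, which I did not look into.

**Disagreement:** the collar started about 125° counter-clockwise from the keyway, not the 35–80° stated. The top camera and two wrist views agreed on the larger angle, so I went by them.

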